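Serve one raclette pan and put the next one under the grill

TASK

The potatoes in the red-handled raclette pan under the grill are done: draw it out, tip all three into the white bowl, and park the empty pan flat on the grill's lower deck, pushed in behind its front lip. Then slide the green-handled pan, with its three mushroom caps still in it, into the place that has come free on the upper shelf, flat and fully in behind the lip. Leave the blue and yellow pans where they are, don't push or tip the bowl, and don't knock the bottle, the pepper mill or the timer.

Things in the scene. Friction and masses are not known exactly. Their poses are not given: they have to be found in the camera images.
- grill: Raclette grill, fixed: dark grey, steel decks, black ribbed top plate; 192 deep x 350 wide x 134 high. Origin: middle of its footprint on the worktop; x from its open front to its back, y to its left, z up (grill mm below are in this frame). Two decks, 302 wide between the end cheeks, x = -84 to a back stop at +25: parking deck (surface z = 14, headroom 43) and grilling shelf (surface z = 62).
- lip (a point): Middle of the top of the grilling shelf's front lip (grill x = -81, z = 66). Both decks have such a lip across their whole front: 6 thick, x = -84 to -78, standing 4 above the deck.
- plate_edge (a point): Middle of the lower front edge of the overhanging top plate (grill x = -100, z = 120; the plate is z = 120 to 134). Behind it heating rods across the grill at x = -62, -26 and +8 hang down to z = 110.
- bay1 (a point): The left bay of the grilling shelf: where a pan's origin lies when the pan is home there (grill x = -27, y = +100, z = 62). Axes as the grill's. Ribs 4 thick and 10 high at y = +50 and -50 part the three bays, 96 wide between ribs.
- bay2 (a point): The middle bay likewise (y = 0).
- bay3 (a point): The right bay likewise (y = -100).
- park (a point): Middle of the parking deck: a parked pan's origin has this x and z (-27, 14 in the grill's frame), y anywhere from -105 to +105. No ribs here.
- pan_red: Raclette pan, red grip, 182 long, 0.16 kg; starts in a bay, the potatoes in it. Origin: middle of the tray's underside; handle towards -x, z up. Tray rim x = -46 to 48, y = -46 to 46, z = 16; flat floor x = -39 to 33, y = -38 to 38, 3 thick; far wall (+x) flares 45 degrees. Grip x = -134 to -64, 18 wide (y), z = 19 to 33, joined by a thin tang.
- pan_green: The same pan with a green grip, standing on the worktop to the left or right in front of the grill, with the three mushroom caps in it. Frame and sizes as pan_red.
- pan_blue: The same pan with a blue grip, a slice of cheese in it, in one of the bays. Frame as pan_red.
- pan_yellow: The same pan with a yellow grip, a slice of cheese in it, in one of the bays. Frame as pan_red.
- bowl: White bowl standing on the worktop on the other side from pan_green, rim diameter 156, 50 high, inner floor 5 up, wall 4. Origin: middle of its underside.
- potato1: Small roast potato, about 37 x 30 x 28. Origin: its centre.
- potato2: Small roast potato, about 37 x 30 x 28. Origin: its centre.
- potato3: Small roast potato, about 37 x 30 x 28. Origin: its centre.
- mushroom1: Brown mushroom cap, 35 across, 18 high, dome up. Origin: middle of its underside.
- mushroom2: Brown mushroom cap, 35 across, 18 high, dome up. Origin: middle of its underside.
- mushroom3: Brown mushroom cap, 35 across, 18 high, dome up. Origin: middle of its underside.
- oil_bottle: Green oil bottle, 62 across, 268 tall, stands behind the right-hand place. Origin: middle of its underside.
- pepper_mill: Dark wooden pepper mill, 58 across, 170 tall, stands behind the left-hand place. Origin: middle of its underside.
- timer: Red and white kitchen timer, 71 across, 61 high, stands near the front edge of the worktop. Origin: middle of its underside.
Things that resemble listed ones, but are neither listed nor needed, are in the scene too. There is more than one size of the bowl; the job needs the larger.

How it is judged:
On the way, in this order (a step that is already met when the one before it is completed fails the run):
1. all three potatoes are in the bowl (horizontal distance between each of potato1, potato2, potato3 and bowl below 0.065 m and height (world z) of each of potato1, potato2, potato3 below 0.065 m), for 0.2 s.
2. the red pan is parked on the lower deck, flat behind the lip (x of pan_red in the frame of park between -0.013 and 0.01 m and y of pan_red in the frame of park between -0.115 and 0.115 m and z of pan_red in the frame of park between -0.005 and 0.0035 m and angle between pan_red's own z axis and vertical below 0.08 rad), for 0.2 s.
3. the green pan lies flat on the upper shelf behind the lip (x of pan_green in the frame of bay2 between -0.013 and 0.01 m and y of pan_green in the frame of bay2 between -0.11 and 0.11 m and z of pan_green in the frame of bay2 between -0.005 and 0.0035 m and angle between pan_green's own z axis and vertical below 0.08 rad), for 0.2 s.
At the end, for the whole second after the job is handed in: The potatoes lie in the upright bowl (within 65 mm of its middle); the red pan lies on the parking deck and the green pan, with its three caps, in the free bay, each between lip and back stop (13 mm before to 10 mm behind home), level within 4.5 degrees and 5 mm; all at rest (all of step 1 and all of step 2 and all of step 3 and height (world z) of each of potato1, potato2, potato3 above 0.008 m and angle between bowl's own z axis and vertical below 0.1 rad and horizontal distance between each of mushroom1, mushroom2, mushroom3 and pan_green below 0.055 m and z of mushroom1 in the frame of pan_green between 0 and 0.035 m and z of mushroom2 in the frame of pan_green between 0 and 0.035 m and z of mushroom3 in the frame of pan_green between 0 and 0.035 m and linear speed of each of pan_red, pan_green, potato1, potato2, potato3 below 0.02 m/s); the robot touches nothing.
It fails at once if the blue or the yellow pan is shifted by more than 2 cm or tipped (distance of any of pan_blue, pan_yellow from where it was at the start of the episode above 0.02 m or angle between any of pan_blue, pan_yellow's own z axis and vertical above 0.3 rad).
It fails at once if the bottle, the pepper mill or the timer is shifted by more than 4 cm or knocked over (distance of any of oil_bottle, pepper_mill, timer from where it was at the start of the episode above 0.04 m or angle between any of oil_bottle, pepper_mill, timer's own z axis and vertical above 0.5 rad).
It fails at once if the bowl is pushed more than 5 cm or tilted by 30 degrees (distance of bowl from where it was at the start of the episode above 0.05 m or angle between bowl's own z axis and vertical above 0.52 rad).
It also fails if it takes over 72 s, if anything falls off the work surface, if the arm or the gripper's body presses on something with over 40 N, if the wrist force passes 120 N, or if a joint passes its speed limit or range.

ROBOT

A 6-joint arm with a two-finger parallel gripper is mounted at the origin on a cart in front of the work surface, level with it; the furniture and walls round the work are solid. World frame = base frame: x ahead of the robot, y to its left, z up, the work surface at z = 0. Lengths are in m, angles in rad, forces in N, time in s.
With the tool pointing down it reaches from about 0.325 to 0.775 m from the base axis. Payload 9.3 kg.
Tool frame: the origin (TCP) lies at the very end of the fingers, on their centre line; the grasp point (between the pads) lies 19 mm behind it (manip.tcp_to_grasp is the distance from the TCP to the grasp point, in m); z points along the fingers, y is the line along which they close (so a half turn about z gives the same grasp; the last joint's range is limited). The gripper opens to 85 mm and grips with 20 to 120 N. Pads are 22 mm wide; open, the fingers measure 114 mm over their backs; the gripper's body (76 mm by 85 mm) begins 54 mm behind the grasp point. The pads swing forward as they close: fully open they stand 13 mm farther back than shut.
Start: joints at [1.004, 0.259, 0.021, 1.334, 0, 1.418], TCP at [0.221, 0.504, 0.231] pointing down, gripper open.
Joint ranges: [-3.04, 3.04], [-0.91, 1.82], [-1.04, 1.36], [-1.92, 1.95], [-1.52, 1.45], [-3.14, 3.14]. Speed limits (rad/s): [2.22, 2.22, 2.79, 3.14, 3.14, 3.14].

INTERFACE

Orientations are given as [roll, pitch, yaw] about the fixed x, y, z axes, in that order (R = Rz(yaw) Ry(pitch) Rx(roll)).
In Python, from rig import manip gives the robot as it stands.
- The arm moves only by the tool apply_moves, never from a script. Its argument "increments" is a list that holds one entry, the list of rows, each a list of 7 numbers: the finger opening in mm, from 0 to 85.4, then the shift along the tool's x, y, z in mm, then the turn, a rotation vector about the tool's x, y, z in rad. In form: [[[grip, dx, dy, dz, rx, ry, rz], ...]]. A call has exactly 10 rows; each row is the pose to reach, as a shift and turn from the pose commanded when the call began, along the tool's axes at that moment; what a row does not reach only later rows make up. A row lasts 1/8 s, in which the tool goes at most 62.5 mm and 10.7 degrees, less where a joint would pass 70% of its speed; a pose out of reach is approached as far as the arm can. A call with a gripper value outside its range is refused whole. The fingers move at their own pace and stop on an object; "grip_force" is the grip in N (left out, the last holds). Time passes only in rows, so rows that repeat a pose let the fingers close, or fill a call up. It gives the time, the measured TCP pose, the force, the opening and the grip force at its end, in the units of the state.
- manip.sense(): the state, without advancing time (a new reading comes with each control period).
- manip.snapshot(name): name is "scene" or "top"; returns the picture (480x640x3 uint8, red, green, blue); there is no depth.
- manip.camera_params(name): a dict with "camera_matrix" (3x3 intrinsics, pixels), "extrinsics" (4x4, takes a point from camera to world coordinates). Camera axes: x right, y down, z forward; pixel columns grow to the right and rows downward; lengths in m; the calibration is good to about 2 mm. A picture is of the moment at which its call begins. camera_params takes no time and is no camera call.
- manip.job_done(): hands the job in; it is judged then, once.
The state is a dict: "clock": time; "q": joint angles; "qvel": joint speeds; "tau": joint torques, N m; "tcp_pos": TCP position; "ee_rot": TCP orientation; "contact_force": force on the tool from outside, world axes, zero at the start; "wrist_torque": the same for the moment, N m; "width": finger opening in m; "grasp_force": force on a finger pad.
Only numpy, scipy, OpenCV 4.12 (cv2) and the standard library are available. Lean on these libraries where they do the work, as an engineer would, in place of code of your own. Each camera call takes 0.05 s, during which the arm holds its last target. There are 200 camera calls.

## Working session

There is one attempt and no reset: what is moved stays moved. The work goes in short steps, Python scripts to look and compute and a tool call to move; the robot and the scene stay as the last step left them, time stands still between calls to the robot, and variables do not carry over. Pictures are saved under pics/ and viewed, at most 10 in all, crops included, and the job is handed in when it is done.

Besides the shell and the picture viewer there is one more tool, called as a command line: name --argument value ..., lists and objects as JSON in quotes. apply_moves: Moves the arm, as the interface text tells. Its arguments: {"type":"object","properties":{"increments":{"type":"array","items":{"type":"array","items":{"type":"array","items":{"type":"number"}}}},"grip_force":{"type":"number"}},"required":["increments"]}

```bash
ls; mkdir -p pics; python3 - <<'E'
from rig import manip
import cv2,numpy as np
for n in("scene","top"):
    cv2.imwrite(f"pics/{n}0.png",manip.snapshot(n)[:,:,::-1])
    p=manip.camera_params(n);print(n,np.round(p["camera_matrix"],1).tolist(),np.round(p["extrinsics"],3).tolist())
s=manip.sense();print(s["tcp_pos"],s["ee_rot"],s["width"],s["clock"],manip.tcp_to_grasp)
E
```

```text
pics
scene [[491.4, 0.0, 320.1], [0.0, 491.4, 240.9], [0.0, 0.0, 1.0]] [[0.573, -0.421, 0.703, -0.293], [-0.819, -0.318, 0.478, -0.491], [0.022, -0.85, -0.527, 0.716], [0.0, 0.0, 0.0, 1.0]]
top [[517.8, 0.0, 327.7], [0.0, 517.8, 238.2], [0.0, 0.0, 1.0]] [[-0.024, -0.993, 0.112, 0.457], [-0.999, 0.021, -0.026, 0.091], [0.023, -0.112, -0.993, 1.225], [0.0, 0.0, 0.0, 1.0]]
[0.22103578 0.50335439 0.23071628] [-3.14037719e+00 -1.65185449e-04  2.72777735e+00] 0.08564974082448837 0.1 0.0187
```

View pics/scene0.png

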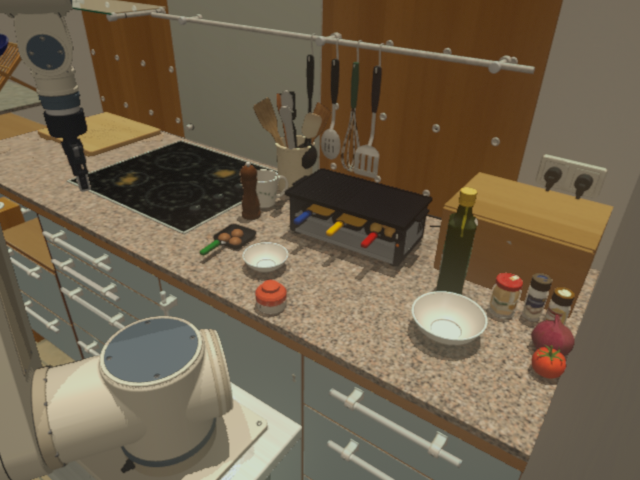

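View pics/top0.png

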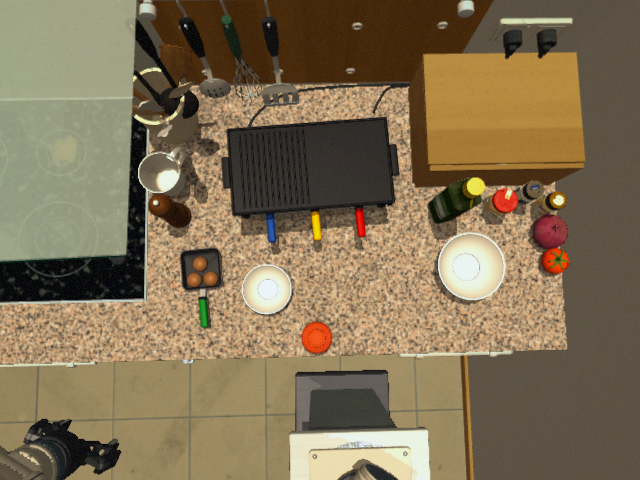

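The red-gripped pan (361,220) is in the right bay. The green-gripped pan (202,285) is on the left. There are two bowl candidates: (267,290), about 50 px wide, and (471,267), about 66 px wide. The larger one, on the right and away from the green pan, fits the description. The timer is at (316,338), the mill near (170,210) and the bottle near (440,208).

```bash
cat > h.py <<'E'
from rig import manip
import cv2,numpy as np
from scipy.spatial.transform import Rotation as Ro
P={n:manip.camera_params(n) for n in("scene","top")}
def ray(n,uv,z):
    K=np.array(P[n]["camera_matrix"]);E=np.array(P[n]["extrinsics"])
    d=E[:3,:3]@np.linalg.solve(K,[uv[0],uv[1],1.]);o=E[:3,3]
    return o+d*(z-o[2])/d[2]
def proj(n,p):
    K=np.array(P[n]["camera_matrix"]);E=np.array(P[n]["extrinsics"])
    c=K@(E[:3,:3].T@(np.asarray(p)-E[:3,3]));return c[:2]/c[2]
def mask(im,lo,hi,roi):
    h=cv2.cvtColor(im,cv2.COLOR_RGB2HSV);m=cv2.inRange(h,np.array(lo),np.array(hi))
    k=np.zeros_like(m);u0,v0,u1,v1=roi;k[v0:v1,u0:u1]=m[v0:v1,u0:u1];return k
def big(m):
    c,_=cv2.findContours(m,cv2.RETR_EXTERNAL,cv2.CHAIN_APPROX_NONE);return max(c,key=cv2.contourArea)
def snap(n,f=None):
    im=manip.snapshot(n)
    if f: cv2.imwrite(f"pics/{f}.png",im[:,:,::-1])
    return im
E
python3 - <<'E'
from h import *
print([a for a in dir(manip) if a[0]!='_'])
im=cv2.imread("pics/top0.png")[:,:,::-1].copy()
def w(c,z): return np.array([ray("top",p,z)[:2] for p in c.reshape(-1,2)],np.float32)
for name,lo,hi,roi,z in [("red",(0,150,100),(8,255,255),(345,195,380,250),.095),("yellow",(20,120,100),(35,255,255),(300,195,335,250),.095),("blue",(105,120,60),(130,255,255),(255,195,290,250),.095),("green",(45,120,50),(85,255,255),(180,285,225,335),.033),("timer",(0,150,100),(10,255,255),(290,315,345,360),.05)]:
    c=big(mask(im,lo,hi,roi));W=w(c,z);r=cv2.minAreaRect(W);print(name,cv2.boundingRect(c),np.round(r[0],4),np.round(r[1],4),round(r[2],1), 'xmin',W[:,0].min().round(4))
for name,roi in(("big",(425,225,515,310)),("small",(235,258,300,322))):
    c=big(mask(im,(0,0,150),(180,60,255),roi));W=w(c,.05);print(name,np.round(cv2.minEnclosingCircle(W),4) if 0 else cv2.minEnclosingCircle(W),cv2.boundingRect(c))
c=big(mask(im,(0,0,0),(180,255,60),(222,110,400,222)));W=w(c,.134);r=cv2.minAreaRect(W);print("plate",r,np.round(cv2.boxPoints(r),3).tolist(),cv2.boundingRect(c))
c=big(mask(im,(0,0,0),(180,255,80),(175,243,228,297)));W=w(c,.016);r=cv2.minAreaRect(W);print("greentray",r)
g=np.hstack([cv2.resize(im[190:330,230:520],(580,280))]);cv2.imwrite("pics/crop.png",g[:,:,::-1])
E
```

```text
['MotionError', 'camera_params', 'job_done', 'sense', 'snapshot', 'tcp_to_grasp']
red (355, 209, 11, 28) [ 0.6172 -0.0103] [0.0611 0.0186] 3.0 xmin 0.587
yellow (311, 211, 11, 30) [0.6127 0.0871] [0.0647 0.0181] 4.0 xmin 0.5804
blue (266, 214, 10, 28) [0.6101 0.1866] [0.0607 0.0167] 4.5 xmin 0.5802
green (199, 299, 10, 29) [0.4266 0.347 ] [0.0639 0.0181] 5.0 xmin 0.3949
timer (301, 321, 31, 33) [0.3675 0.0924] [0.0671 0.0704] 88.6 xmin 0.3321
big ((0.5193098783493042, -0.2656405568122864), 0.07841511815786362) (438, 232, 68, 68)
small ((0.47827598452568054, 0.2019900530576706), 0.05669664219021797) (242, 264, 50, 50)
plate ((0.742195725440979, 0.09669353067874908), (0.37893146276474, 0.23742379248142242), 88.81686401367188) [[0.6200000047683716, -0.09000000357627869], [0.8569999933242798, -0.0949999988079071], [0.8650000095367432, 0.2840000092983246], [0.6269999742507935, 0.289000004529953]] (222, 110, 177, 109)
greentray ((0.5279034972190857, 0.35459139943122864), (0.09307350963354111, 0.09409118443727493), 4.292834758758545)
```

View pics/crop.png

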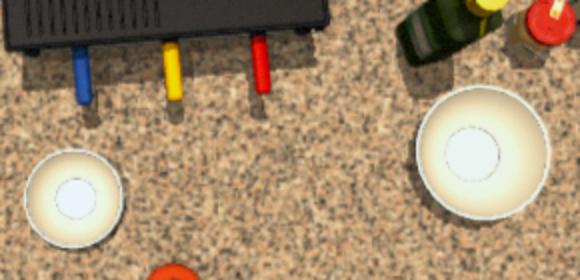

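Crop: the blue (82,75), yellow (173,72) and red (261,65) grips are at the grill. The large bowl at (483,152) measures 157 mm across and the small one at (75,198) measures 113 mm, so the large one is the job's bowl. Next I'll measure the grill edges, the bottle and the mill.

```bash
python3 - <<'E'
from h import *
im=cv2.imread("pics/top0.png")[:,:,::-1].copy();sc=cv2.imread("pics/scene0.png")[:,:,::-1].copy()
g=cv2.GaussianBlur(cv2.cvtColor(im,cv2.COLOR_RGB2GRAY),(3,3),0).astype(float)
for nm,r0,r1,z,s in(("back",108,140,.134,-1),("front",195,222,.134,1)):
    pts=[]
    for u in range(240,380,3):
        if nm=="front" and min(abs(u-271),abs(u-316),abs(u-361))<12: continue
        d=s*np.diff(g[r0:r1,u]);pts.append(ray("top",(u,r0+.5+np.argmax(d)),z)[:2])
    pts=np.array(pts);
    for _ in range(3):
        k=np.polyfit(pts[:,1],pts[:,0],1);e=abs(np.polyval(k,pts[:,1])-pts[:,0]);pts=pts[e<max(.004,2*np.median(e))]
    print(nm,"x at y=.09",np.polyval(k,.09).round(4),"yaw deg",np.degrees(np.arctan(-k[0])).round(2),len(pts))
for v in(135,150,165,180,195):
    row=g[v,215:405];dd=np.diff(row);print(v,[ (215+i,int(dd[i])) for i in np.argsort(-abs(dd))[:6]])
for n,i,roi in(("top",im,(455,170,495,205)),("scene",sc,(455,180,485,210))):
    c=big(mask(i,(22,150,100),(35,255,255),roi));m=cv2.minEnclosingCircle(c)[0];print("cap",n,m,ray(n,m,.262))
print("lower scene bottle base",ray("scene",(452,296),0), "mill top", ray("top",(158,202),.165),ray("scene",(249,168),.165))
# tray mask for green mushrooms
c=big(mask(im,(0,0,0),(180,255,80),(175,243,228,297)))
print("tray corners",np.round([ray("top",p,.016)[:2] for p in cv2.boxPoints(cv2.minAreaRect(c))],4).tolist())
E
```

```text
back x at y=.09 0.8349 yaw deg 3.63 46
front x at y=.09 0.6423 yaw deg 3.66 19
135 [(np.int64(388), 56), (np.int64(226), -53), (np.int64(387), 42), (np.int64(225), -34), (np.int64(227), -32), (np.int64(399), -27)]
150 [(np.int64(396), 54), (np.int64(227), -52), (np.int64(226), -41), (np.int64(397), 39), (np.int64(228), -32), (np.int64(217), 30)]
165 [(np.int64(398), 56), (np.int64(220), -43), (np.int64(397), 42), (np.int64(221), -41), (np.int64(399), 25), (np.int64(217), 19)]
180 [(np.int64(221), -33), (np.int64(392), 33), (np.int64(222), -27), (np.int64(220), -24), (np.int64(393), 22), (np.int64(391), 16)]
195 [(np.int64(230), -54), (np.int64(394), 46), (np.int64(393), 34), (np.int64(229), -34), (np.int64(231), -33), (np.int64(395), 33)]
cap top (475.0, 186.0) [ 0.6590809  -0.21681495  0.262     ]
cap scene (468.5, 190.5) [ 0.67129614 -0.2152332   0.262     ]
lower scene bottle base [ 0.64834107 -0.23267891  0.        ] mill top [0.6585601  0.41173984 0.165     ] [0.63823465 0.38625937 0.165     ]
tray corners [[0.5719, 0.4057], [0.5772, 0.3111], [0.4833, 0.3041], [0.4784, 0.3979]]
```

```bash
cat >> h.py <<'E'
yaw=np.radians(3.65);a=np.array([np.cos(yaw),np.sin(yaw),0]);b=np.array([-a[1],a[0],0])
def Rt(tilt,h=yaw):
    A=np.array([np.cos(h),np.sin(h),0]);B=np.array([-A[1],A[0],0]);z=np.cos(tilt)*A-np.sin(tilt)*np.array([0,0,1.])
    return np.c_[np.cross(B,z),B,z]
def row(R,p,s=None):  # shift/turn from current pose to TCP pose
    s=s or manip.sense();R0=Ro.from_euler("xyz",s["ee_rot"]).as_matrix()
    print("->",np.round(p,3),"row",np.round(1000*R0.T@(p-s["tcp_pos"]),1).tolist(),np.round(Ro.from_matrix(R0.T@R).as_rotvec(),3).tolist())
def tcp(R,g): return np.asarray(g)+.0187*R[:,2]
E
python3 - <<'E'
from h import *
q=[ray("top",(u,v),.134)[:2] for u,v in((230,195),(394,195),(226.5,135),(387.5,135))]
F=np.array([.6423,.09])
for p in q: print("grill y-ish",np.round(np.dot(p,b[:2]),4))
c=np.mean([np.dot(p,b[:2]) for p in q]);print("width",np.dot(q[0]-q[1],b[:2]),np.dot(q[2]-q[3],b[:2]))
ox=np.dot(F,a[:2])+.1
o=ox*a[:2]+c*b[:2];print("origin",o)
for n,g in(("red",(.6172,-.0103)),("yel",(.6127,.0871)),("blue",(.6101,.1866))):
    d=np.array(g)-o;print(n,d@a[:2],d@b[:2])
E
```

```text
grill y-ish 0.2254
grill y-ish -0.124
grill y-ish 0.2241
grill y-ish -0.1235
width 0.34944972397885327 0.34757760756257106
origin [0.74199676 0.09794003]
red -0.1314343282336757 -0.10007572893627331
yel -0.12972457614972976 -0.0025868231684299595
blue -0.12598498909434327 0.09687686612899749
```

```bash
cat >> h.py <<'E'
O=np.array([.742,.098,0])
def G(x,y,z): return O+a*x/1000+b*y/1000+np.array([0,0,z/1000])
E
python3 - <<'E'
from h import *
R=Rt(np.radians(32));p=tcp(R,G(-140,-100,88))
row(R,p);row(R,p-.09*R[:,2])
E
```

```text
-> [ 0.624 -0.01   0.078] row [-575.7, -307.3, 152.9] [-0.243, -0.993, -0.435]
-> [ 0.548 -0.015  0.126] row [-507.9, -342.5, 105.3] [-0.243, -0.993, -0.435]
```

apply_moves --increments '[[[60,-51,-34,10,-0.024,-0.1,-0.043],[60,-102,-68,21,-0.05,-0.2,-0.087],[60,-152,-103,32,-0.073,-0.3,-0.13],[60,-203,-137,42,-0.097,-0.4,-0.174],[60,-254,-171,53,-0.12,-0.5,-0.217],[60,-305,-205,63,-0.146,-0.6,-0.26],[60,-356,-240,74,-0.17,-0.7,-0.3],[60,-406,-274,84,-0.194,-0.8,-0.348],[60,-457,-308,95,-0.22,-0.9,-0.39],[60,-508,-342,105,-0.243,-0.993,-0.435]]]' --grip_force 80

```text
clock: 1.35
tcp_pos: [0.5708, -0.0151, 0.1552]
ee_rot: [3.139, 0.986, -3.072]
contact_force: [2.0, 1.6, 1.1]
width: 0.0602
grasp_force: 0.0
```

```bash
python3 - <<'E'
from h import *
s=manip.sense();print(s["clock"],s["tcp_pos"],s["q"],s["width"])
R=Rt(np.radians(32));p=tcp(R,G(-140,-100,88))
row(R,p)
E
```

```text
1.35 [ 0.57078928 -0.01506393  0.15523998] [-0.35904806  0.0254983  -1.04006007 -0.43538176  0.35654766 -0.24740311] 0.06015296949512967
-> [ 0.624 -0.01   0.078] row [34.5, 1.4, 87.6] [0.008, -0.027, 0.003]
```

```bash
cat >> h.py <<'E'
import json
def log():
    s=manip.sense();open("log.jsonl","a").write(json.dumps([list(map(float,s["q"])),list(map(float,s["tcp_pos"])),list(map(float,s["ee_rot"]))])+"\n");return s
E
python3 - <<'E'
from h import *
log()
R=Rt(np.radians(60));p=tcp(R,G(-140,-100,88))
row(R,p-.07*R[:,2])
E
```

```text
-> [ 0.583 -0.012  0.132] row [12.2, 1.8, 23.0] [0.007, 0.462, 0.005]
```

apply_moves --increments '[[[50,3,0,6,0.0,0.12,0],[50,6,1,12,0,0.23,0],[50,9,1,18,0,0.35,0],[50,12,2,23,0.007,0.46,0.005],[50,12,2,23,0.007,0.46,0.005],[50,12,2,23,0.007,0.46,0.005],[50,12,2,23,0.007,0.46,0.005],[50,12,2,23,0.007,0.46,0.005],[50,12,2,23,0.007,0.46,0.005],[50,12,2,23,0.007,0.46,0.005]]]'

```text
clock: 2.6
tcp_pos: [0.5811, -0.01, 0.1299]
ee_rot: [3.138, 0.518, -3.082]
contact_force: [-0.8, -0.3, 0.1]
width: 0.0503
grasp_force: 0.0
```

```bash
python3 - <<'E'
from h import *
s=log();print(s["clock"],s["tcp_pos"],s["q"],s["width"],s["contact_force"])
R=Rt(np.radians(60));p=tcp(R,G(-140,-100,88));print(R[:,2],Ro.from_euler("xyz",s["ee_rot"]).as_matrix()[:,2])
row(R,p)
# fit kinematics
from scipy.optimize import least_squares
D=[([1.004,.259,.021,1.334,0,1.418],[.221,.504,.231],[-3.1404,0,2.7278])]+[tuple(json.loads(l)) for l in open("log.jsonl")]
def fk(q,k):
    r0,h,L1,L2,d,Lt,f=k
    r=r0+L1*np.sin(q[1])+L2*np.cos(q[1]-q[2]+f);z=h+L1*np.cos(q[1])-L2*np.sin(q[1]-q[2]+f)
    return np.array([np.cos(q[0])*r-np.sin(q[0])*d,np.sin(q[0])*r+np.cos(q[0])*d,z])
def res(k): return np.r_[np.concatenate([fk(q,k)+k[5]*Ro.from_euler("xyz",e).as_matrix()[:,2]-p for q,p,e in D]),.01*(np.array(k)-[0,.15,.35,.35,.08,.2,0])]
o=least_squares(res,[0,.15,.35,.35,.08,.2,0]);print(np.round(o.x,3),np.abs(res(o.x)).max())
E
```

```text
2.6 [ 0.58113857 -0.01002251  0.12993345] [-0.23847481  0.09449913 -0.60618824  0.37181874  0.14965266 -0.26060726] 0.05028424515954436 [-0.79052673 -0.30034205  0.10719917]
[ 0.49898578  0.03183072 -0.8660254 ] [ 0.49442747  0.03324134 -0.86858304]
-> [ 0.618 -0.01   0.072] row [-3.1, -2.5, 68.7] [0.002, -0.005, -0.004]
[0.148 0.416 0.22  0.353 0.083 0.301 0.046] 0.003983519761802723
```

apply_moves --increments '[[[50,0,-1,15,0,0,0],[50,-1,-2,30,0,0,0],[50,-2,-2,45,0,0,0],[50,-3,-2.5,60,0,-0.005,-0.004],[50,-3,-2.5,68,0,-0.005,-0.004],[50,-3,-2.5,68,0,-0.005,-0.004],[10,-3,-2.5,68,0,-0.005,-0.004],[10,-3,-2.5,68,0,-0.005,-0.004],[10,-3,-2.5,68,0,-0.005,-0.004],[10,-3,-2.5,68,0,-0.005,-0.004]]]' --grip_force 80

```text
clock: 3.85
tcp_pos: [0.6176, -0.01, 0.0727]
ee_rot: [3.14, 0.524, -3.078]
contact_force: [-2.9, 0.6, 3.8]
width: 0.0165
grasp_force: 78.0
```

```bash
python3 - <<'E'
from h import *
s=log();print(s["clock"],s["tcp_pos"],s["q"],s["width"],s["grasp_force"],s["contact_force"])
R=Rt(np.radians(60));p=tcp(R,G(-140,-100,88));row(R,p)
row(R,p+[0,0,.007]);row(R,p+[0,0,.007]-a*.13)
im=snap("scene","s1");c=im[140:300,250:470];cv2.imwrite("pics/c1.png",cv2.resize(c,(770,560))[:,:,::-1])
E
```

```text
3.85 [ 0.61763299 -0.01004914  0.07274494] [-0.22078408  0.22338483 -0.62986096  0.21164006  0.14250137 -0.24832798] 0.016516758482350197 78.01268935203552 [-2.87586986  0.57750475  3.83731709]
-> [ 0.618 -0.01   0.072] row [0.2, -0.1, 1.0] [0.002, 0.0, 0.0]
-> [ 0.618 -0.01   0.079] row [-3.3, -0.1, -5.1] [0.002, 0.0, 0.0]
-> [ 0.488 -0.018  0.079] row [109.2, 0.1, -70.1] [0.002, 0.0, 0.0]
```

View pics/c1.png

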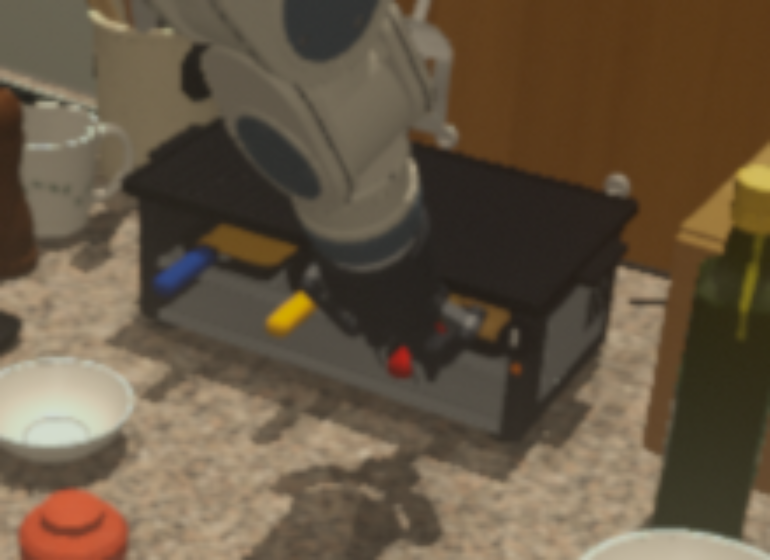

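apply_moves --increments '[[[10,-1,0,-2,0,0,0],[10,-2,0,-4,0,0,0],[10,-3.5,0,-6,0,0,0],[10,-3.5,0,-6,0,0,0],[10,9,0,-13,0,0,0],[10,22,0,-21,0,0,0],[10,35,0,-28,0,0,0],[10,48,0,-36,0,0,0],[10,61,0,-43,0,0,0],[10,74,0,-51,0,0,0]]]'

```text
clock: 5.15
tcp_pos: [0.5271, -0.016, 0.0795]
ee_rot: [3.14, 0.523, -3.078]
contact_force: [-0.1, 0.7, -1.6]
width: 0.0165
grasp_force: 78.0
```

```bash
python3 - <<'E'
from h import *
s=log();print(s["clock"],s["tcp_pos"],s["q"],s["width"],s["grasp_force"],s["contact_force"])
R=Rt(np.radians(60));p=tcp(R,G(-140,-100,88))
row(R,p+[0,0,.012]-a*.145)
im=snap("top","t1");c=im[190:330,280:460];cv2.imwrite("pics/c2.png",cv2.resize(c,(720,560))[:,:,::-1])
E
```

```text
5.15 [ 0.52712051 -0.01595866  0.07949725] [-0.28898913  0.07579337 -0.79696256  0.2023625   0.1750484  -0.3088416 ] 0.01649625642109078 78.02483081817627 [-0.05895108  0.71268206 -1.62209314]
-> [ 0.473 -0.019  0.084] row [44.6, 0.1, -30.7] [0.002, -0.0, 0.0]
```

View pics/c2.png

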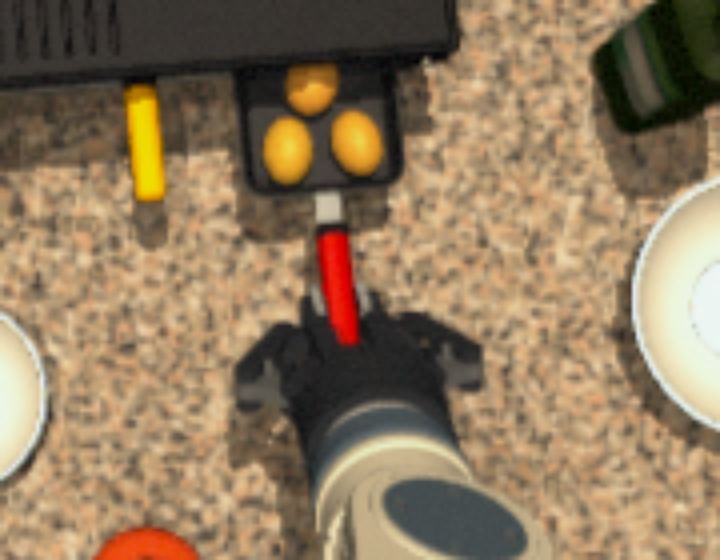

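Pan is coming out with all three potatoes at crop (313,88), (287,150), (357,142). Now to check which pour headings are reachable.

```bash
cat > ik.py <<'E'
from h import *
from scipy.optimize import least_squares
D=[([1.004,.259,.021,1.334,0,1.418],[.221,.504,.231],[-3.1404,0,2.7278])]+[tuple(json.loads(l)) for l in open("log.jsonl")]
Rq=lambda e:Ro.from_euler("xyz",e).as_matrix()
def wr(q,k):
    r0,h,L1,L2,d=k[:5];f=k[6]
    r=r0+L1*np.sin(q[1])+L2*np.cos(q[1]-q[2]+f);z=h+L1*np.cos(q[1])-L2*np.sin(q[1]-q[2]+f)
    return np.array([np.cos(q[0])*r-np.sin(q[0])*d,np.sin(q[0])*r+np.cos(q[0])*d,z])
def zt(q):
    t=q[1]-q[2]+q[3];v=np.array([np.cos(q[4])*np.cos(t),np.sin(q[4]),-np.cos(q[4])*np.sin(t)])
    return np.array([np.cos(q[0])*v[0]-np.sin(q[0])*v[1],np.sin(q[0])*v[0]+np.cos(q[0])*v[1],v[2]])
k0=[.1,.25,.3,.35,.08,.25,0]
def res(k): return np.r_[np.concatenate([wr(q,k)+k[5]*Rq(e)[:,2]-p for q,p,e in D]),.003*(np.array(k)-k0)]
K=least_squares(res,k0).x
lo=np.array([-3.04,-.91,-1.04,-1.92,-1.52]);hi=np.array([3.04,1.82,1.36,1.95,1.45])
def ik(R,p,q0=(-.3,.2,-.6,.5,.1)):
    o=least_squares(lambda q:np.r_[wr(q,K)+K[5]*R[:,2]-p,.3*(zt(q)-R[:,2])],q0,bounds=(lo,hi));return o.x,np.abs(o.fun).max(),wr(o.x,K)
bowl=np.array([.519,-.266])
def pour(psi,dl,nz,back=.025):
    H=np.array([np.cos(psi),np.sin(psi),0]);Z=np.array([0,0,1.])
    px=np.cos(dl)*H-np.sin(dl)*Z;pz=np.sin(dl)*H+np.cos(dl)*Z
    n=np.r_[bowl,nz]-back*H;org=n-.048*px-.016*pz;g=org-.113*px+.026*pz
    R=Rt(np.radians(60)+dl,psi);return R,tcp(R,g)
E
python3 - <<'E'
from ik import *
print(np.round(K,3),np.abs(res(K)).max(),[np.abs(zt(q)-Rq(e)[:,2]).max().round(3) for q,p,e in D])
for ps in(0,-30,-60,-90):
  for dl,nz in((0,.09),(40,.075),(80,.06)):
    R,p=pour(np.radians(ps),np.radians(dl),nz);q,e,w=ik(R,p);print(ps,dl,np.round(p,3),"q",np.round(q,2),"err",e.round(3),"wrist",np.round(w,3))
E
```

```text
[ 0.044  0.091  0.541  0.364  0.075  0.347 -0.129] 0.010360714702106796 [np.float64(0.0), np.float64(0.0), np.float64(0.0), np.float64(0.0), np.float64(0.0)]
0 0 [ 0.342 -0.266  0.084] q [-1.25 -0.01 -0.89  0.51  0.49] err 0.0 wrist [ 0.169 -0.266  0.384]
0 40 [ 0.374 -0.266  0.168] q [-0.7   0.21 -0.23  1.27 -0.11] err 0.0 wrist [ 0.434 -0.266  0.509]
0 80 [ 0.462 -0.266  0.208] q [-0.45  0.72  0.36  1.95 -0.34] err 0.017 wrist [ 0.713 -0.263  0.415]
-30 0 [ 0.366 -0.178  0.084] q [-0.73 -0.18 -1.03  0.21  0.1 ] err 0.0 wrist [ 0.216 -0.091  0.384]
-30 40 [ 0.393 -0.193  0.168] q [-0.62  0.19 -0.26  1.3  -0.02] err 0.0 wrist [ 0.445 -0.224  0.509]
-30 80 [ 0.469 -0.237  0.208] q [-0.59  0.74  0.37  1.95 -0.05] err 0.027 wrist [ 0.678 -0.359  0.405]
-60 0 [ 0.431 -0.113  0.084] q [-0.11  0.05 -0.83  0.36 -0.41] err 0.0 wrist [0.344 0.037 0.384]
-60 40 [ 0.446 -0.14   0.168] q [-0.53  0.22 -0.22  1.29  0.09] err 0.0 wrist [ 0.477 -0.192  0.509]
-60 80 [ 0.49  -0.216  0.208] q [-0.72  0.7   0.33  1.95  0.25] err 0.018 wrist [ 0.612 -0.436  0.414]
-90 0 [ 0.519 -0.089  0.084] q [ 0.02  0.35 -0.42  0.82 -0.52] err 0.0 wrist [0.519 0.084 0.384]
-90 40 [ 0.519 -0.121  0.168] q [-0.47  0.28 -0.13  1.24  0.16] err 0.0 wrist [ 0.519 -0.181  0.509]
-90 80 [ 0.519 -0.209  0.208] q [-0.85  0.6   0.18  1.88  0.53] err 0.0 wrist [ 0.519 -0.474  0.431]
```

```bash
python3 - <<'E'
from ik import *
print("worktop right edge",ray("top",(566,300),0),ray("top",(566,240),0),"spice tops",ray("top",(548,232),.08))
for ps in(-40,-50):
  for dl,nz in((0,.1),(40,.085),(65,.07),(75,.065),(80,.06)):
    R,p=pour(np.radians(ps),np.radians(dl),nz);q,e,w=ik(R,p);print(ps,dl,np.round(p,3),"q",np.round(q,2),"err",e.round(3),"wrist",np.round(w,3))
R=Rt(np.radians(60));p=tcp(R,G(-140,-100,88));p1=p+[0,0,.02]-a*.15;row(R,p1)
s=manip.sense();R1,p2=pour(np.radians(-45),0,.1)
s2={"tcp_pos":p1,"ee_rot":Ro.from_matrix(R).as_euler("xyz")}
row(R1,p2,s2)
E
```

```text
worktop right edge [ 0.43470286 -0.50273923  0.        ] [ 0.57782292 -0.51370641  0.        ] spice tops [ 0.58888027 -0.43460095  0.08      ]
-40 0 [ 0.384 -0.152  0.094] q [-0.46 -0.15 -0.97  0.24 -0.12] err 0.0 wrist [ 0.251 -0.041  0.394]
-40 40 [ 0.408 -0.173  0.178] q [-0.59  0.19 -0.23  1.33  0.02] err 0.0 wrist [ 0.454 -0.211  0.519]
-40 65 [ 0.446 -0.205  0.205] q [-0.62  0.54  0.23  1.87  0.05] err 0.0 wrist [ 0.599 -0.333  0.489]
-40 75 [ 0.465 -0.221  0.21 ] q [-0.63  0.67  0.34  1.95  0.05] err 0.015 wrist [ 0.643 -0.372  0.44 ]
-40 80 [ 0.475 -0.229  0.208] q [-0.63  0.73  0.36  1.95  0.05] err 0.027 wrist [ 0.659 -0.388  0.406]
-50 0 [ 0.405 -0.131  0.094] q [-0.25 -0.07 -0.91  0.29 -0.3 ] err 0.0 wrist [0.294 0.002 0.394]
-50 40 [ 0.426 -0.155  0.178] q [-0.56  0.2  -0.22  1.32  0.05] err 0.0 wrist [ 0.464 -0.201  0.519]
-50 65 [ 0.458 -0.193  0.205] q [-0.64  0.53  0.21  1.85  0.13] err 0.0 wrist [ 0.586 -0.346  0.489]
-50 75 [ 0.474 -0.212  0.21 ] q [-0.67  0.66  0.33  1.95  0.15] err 0.013 wrist [ 0.624 -0.394  0.443]
-50 80 [ 0.482 -0.222  0.208] q [-0.68  0.72  0.35  1.95  0.15] err 0.024 wrist [ 0.637 -0.414  0.409]
-> [ 0.468 -0.02   0.092] row [43.1, -0.4, -39.6] [0.002, -0.002, -0.0]
-> [ 0.394 -0.141  0.094] row [69.8, -116.5, -42.6] [0.425, 0.0, 0.735]
```

apply_moves --increments '[[[10,6,0,-6,0,0,0],[10,12,0,-11,0,0,0],[10,18,0,-17,0,0,0],[10,24,0,-22,0,0,0],[10,30,0,-28,0,0,0],[10,35,0,-32,0,0,0],[10,39,0,-36,0,0,0],[10,42,0,-39,0,0,0],[10,43,0,-40,0,0,0],[10,43,0,-40,0,0,0]]]'

```text
clock: 6.45
tcp_pos: [0.4712, -0.0197, 0.0927]
ee_rot: [3.14, 0.523, -3.078]
contact_force: [0.5, -0.3, -1.6]
width: 0.0165
grasp_force: 78.0
```

```bash
python3 - <<'E'
from ik import *
s=log();print(s["tcp_pos"],s["q"],s["width"])
R1,p2=pour(np.radians(-50),0,.1);row(R1,p2)
R1,p2=pour(np.radians(-23),0,.1);p2=(p2+s["tcp_pos"])/2;row(R1,p2)
E
```

```text
[ 0.47116352 -0.01967978  0.09274099] [-0.35055646 -0.04158299 -0.87033661  0.25657504  0.20407494 -0.36410469] 0.016539254278438966
-> [ 0.405 -0.131  0.094] row [62.4, -106.5, -37.4] [0.47, -0.001, 0.811]
-> [ 0.414 -0.108  0.093] row [54.2, -84.8, -32.0] [0.234, -0.0, 0.403]
```

apply_moves --increments '[[[10,4,-6,-2,0.025,0,0.045],[10,9,-15,-5,0.07,0,0.12],[10,16,-27,-9,0.12,0,0.21],[10,24,-41,-14,0.18,0,0.31],[10,32,-55,-19,0.24,0,0.42],[10,40,-69,-24,0.3,0,0.52],[10,48,-82,-29,0.36,0,0.62],[10,55,-94,-33,0.41,0,0.71],[10,60,-102,-36,0.45,0,0.78],[10,62,-106,-37,0.47,0,0.81]]]'

```text
clock: 7.7
tcp_pos: [0.4061, -0.1301, 0.0935]
ee_rot: [-3.14, 0.523, 2.269]
contact_force: [0.3, 0.4, -2.1]
width: 0.0168
grasp_force: 78.1
```

```bash
python3 - <<'E'
from ik import *
s=log();print(s["clock"],s["tcp_pos"],s["q"],s["width"])
ps=np.radians(-50)
for dl,nz in((0,.1),(12,.1),(24,.095),(36,.09),(48,.08),(60,.075),(70,.07)):
    R,p=pour(ps,np.radians(dl),nz);print(dl,end=" ");row(R,p)
im=snap("top","t2");c=im[190:400,280:560];cv2.imwrite("pics/c3.png",cv2.resize(c,(784,588))[:,:,::-1])
E
```

```text
7.7 [ 0.40608148 -0.130101    0.09353203] [-0.32624802 -0.0656057  -0.88433954  0.29479119 -0.26327106  0.48458449] 0.016785973733718627
0 -> [ 0.405 -0.131  0.094] row [-0.2, -0.9, -0.2] [-0.001, -0.001, 0.0]
12 -> [ 0.407 -0.132  0.125] row [-17.7, -0.9, -26.6] [-0.001, 0.209, 0.0]
24 -> [ 0.412 -0.139  0.151] row [-37.9, -0.9, -44.5] [-0.001, 0.418, 0.0]
36 -> [ 0.422 -0.15   0.174] row [-62.2, -0.9, -57.2] [-0.001, 0.628, 0.0]
48 -> [ 0.435 -0.166  0.189] row [-87.0, -0.9, -59.5] [-0.001, 0.837, 0.0]
60 -> [ 0.451 -0.185  0.203] row [-115.9, -1.0, -59.8] [-0.001, 1.047, -0.0]
70 -> [ 0.466 -0.203  0.21 ] row [-139.8, -1.0, -54.3] [-0.001, 1.221, -0.0]
```

View pics/c3.png

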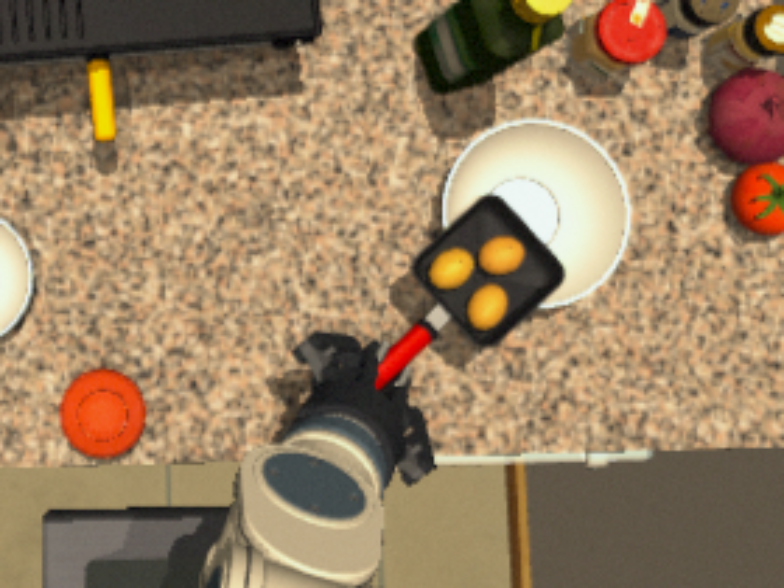

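apply_moves --increments '[[[10,-9,-1,-13,0,0.105,0],[10,-18,-1,-26,0,0.21,0],[10,-28,-1,-36,0,0.31,0],[10,-38,-1,-44,0,0.42,0],[10,-50,-1,-51,0,0.52,0],[10,-62,-1,-57,0,0.63,0],[10,-79,-1,-59,0,0.77,0],[10,-97,-1,-60,0,0.91,0],[10,-116,-1,-60,0,1.05,0],[10,-140,-1,-54,0,1.22,0]]]'

```text
clock: 9.0
tcp_pos: [0.4637, -0.201, 0.2032]
ee_rot: [3.137, -0.686, 2.272]
contact_force: [-71.6, 53.9, 86.6]
width: 0.0166
grasp_force: 79.7
```

```bash
python3 - <<'E'
from ik import *
s=log();print(s["clock"],s["tcp_pos"],s["q"],s["width"],s["contact_force"],"tilt",np.degrees(np.arctan2(-Rq(s["ee_rot"])[2,2],np.dot(Rq(s["ee_rot"])[:2,2],[np.cos(-.8727),np.sin(-.8727)]))))
R,p=pour(np.radians(-50),np.radians(78),.062);row(R,p);print(ik(R,p,s["q"][:5]))
im=snap("top");c=im[190:340,400:560]
for nm,x in(("top",im),("scene",snap("scene"))):
    m=mask(x,(12,150,120),(24,255,255),(410,220,520,320) if nm=="top" else (380,270,510,380));cs,_=cv2.findContours(m,0,2);print(nm,[(cv2.contourArea(c),cv2.boundingRect(c)) for c in cs if cv2.contourArea(c)>15])
cv2.imwrite("pics/c4.png",cv2.resize(c,(640,600))[:,:,::-1])
E
```

```text
9.0 [ 0.46367205 -0.20095665  0.20319093] [-0.65749866  0.63441221  0.33881399  1.94939988  0.13857043  0.16515432] 0.016571036674532823 [-71.58605467  53.86708619  86.58689756] tilt 129.3108263577277
-> [ 0.479 -0.218  0.209] row [-13.9, 0.6, -19.0] [0.003, 0.152, 0.003]
(array([-0.67405367,  0.63366062,  0.25950968,  1.95      ,  0.14756254]), np.float64(0.01685435369137167), array([ 0.62416902, -0.39572802,  0.40975982]))
top [(53.5, (476, 256, 8, 11)), (49.0, (461, 252, 8, 13))]
scene [(76.0, (443, 304, 13, 9))]
```

View pics/c4.png

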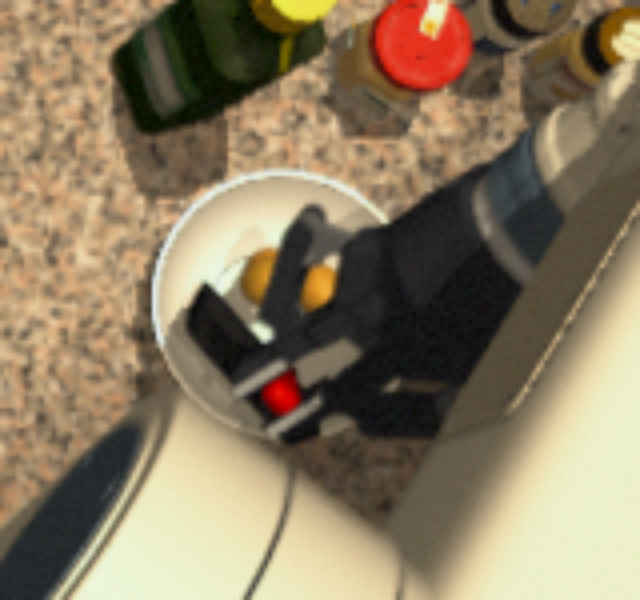

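```bash
python3 - <<'E'
from ik import *
s=manip.sense();print(s["clock"],s["contact_force"],s["wrist_torque"],s["tcp_pos"],s["q"][3],s["qvel"],s["tau"])
R,p=pour(np.radians(-50),np.radians(64),.085);row(R,p)
E
```

```text
9.1 [-0.63403951  0.21370332 -3.03053032] [-0.51634863 -0.44945256  0.0491119 ] [ 0.46551085 -0.20413207  0.1935636 ] 1.9414310505971164 [ 0.02634662 -0.13837466 -0.08594051  0.09163917 -0.01114448  0.03069275] [  0.31380007 -85.20871639  34.96610284   6.32957876   0.74109603
  -0.33588753]
-> [ 0.457 -0.192  0.219] row [27.7, 1.2, -9.5] [0.002, -0.101, -0.001]
```

apply_moves --increments '[[[10,7,0,-2,0,-0.02,0],[10,14,0,-5,0,-0.05,0],[10,21,0,-7,0,-0.08,0],[10,28,1,-10,0,-0.1,0],[10,28,1,-10,0,-0.1,0],[10,28,1,-10,0,-0.1,0],[10,28,1,-10,0,-0.1,0],[10,28,1,-10,0,-0.1,0],[10,28,1,-10,0,-0.1,0],[10,28,1,-10,0,-0.1,0]]]'

```text
clock: 10.35
tcp_pos: [0.4527, -0.1875, 0.2283]
ee_rot: [3.141, -0.589, 2.269]
contact_force: [-0.1, 0.9, -1.9]
width: 0.0166
grasp_force: 80.0
```

```bash
python3 - <<'E'
from ik import *
s=log();print(s["clock"],s["contact_force"],s["tcp_pos"],s["q"],s["width"],np.degrees(np.arcsin(Rq(s["ee_rot"])[2,2])))
R,p=pour(np.radians(-50),0,.16,back=.09);row(R,p)
R,p=pour(np.radians(-50),np.radians(30),.13,back=.06);row(R,p)
for nm,x in(("top",snap("top")),("scene",snap("scene"))):
    m=mask(x,(12,150,120),(24,255,255),(410,220,520,320) if nm=="top" else (380,250,510,380));cs,_=cv2.findContours(m,0,2);print(nm,[(cv2.contourArea(c),cv2.boundingRect(c)) for c in cs if cv2.contourArea(c)>15])
E
```

```text
10.35 [-0.11310525  0.93574094 -1.92706642] [ 0.45272652 -0.18748475  0.2283114 ] [-0.64254399  0.53335692  0.27739374  1.89117587  0.12791467  0.19275007] 0.016593324319419147 -56.26460017058914
-> [ 0.364 -0.081  0.154] row [74.1, 0.1, 139.1] [0.001, -1.112, -0.001]
-> [ 0.394 -0.117  0.2  ] row [60.8, 0.2, 74.1] [0.001, -0.589, -0.001]
top [(34.5, (472, 265, 7, 9)), (16.5, (463, 250, 7, 10))]
scene [(198.0, (433, 315, 26, 19))]
```

apply_moves --increments '[[[10,6,0,7,0,-0.06,0],[10,12,0,15,0,-0.12,0],[10,18,0,22,0,-0.18,0],[10,24,0,30,0,-0.24,0],[10,30,0,37,0,-0.3,0],[10,36,0,45,0,-0.36,0],[10,42,0,52,0,-0.42,0],[10,48,0,59,0,-0.48,0],[10,55,0,67,0,-0.54,0],[10,61,0,74,0,-0.59,0]]]'

```text
clock: 11.7
tcp_pos: [0.3932, -0.1165, 0.2009]
ee_rot: [3.141, 0.003, 2.268]
contact_force: [-1.0, 1.0, -1.1]
width: 0.0165
grasp_force: 80.0
```

```bash
python3 - <<'E'
from ik import *
s=log();print(s["clock"],s["contact_force"],s["tcp_pos"],s["q"],s["width"])
t=snap("top");sc=snap("scene")
for nm,x in(("top",t),("scene",sc)):
    m=mask(x,(12,150,120),(24,255,255),(410,220,520,320) if nm=="top" else (360,220,510,380));cs,_=cv2.findContours(m,0,2);print(nm,[(cv2.contourArea(c),cv2.boundingRect(c)) for c in cs if cv2.contourArea(c)>15])
c=big(mask(t,(0,0,150),(180,60,255),(425,225,515,310)));print("bowl",cv2.boundingRect(c))
cv2.imwrite("pics/c5.png",np.hstack([cv2.resize(t[190:350,390:530],(385,440)),cv2.resize(sc[230:390,360:500],(385,440))])[:,:,::-1])
E
```

```text
11.7 [-0.98213033  0.98885548 -1.12120048] [ 0.39317633 -0.11650492  0.20094088] [-4.93097260e-01  2.98022515e-02 -3.34620416e-01  1.20291894e+00
 -3.84304385e-04  3.80192337e-01] 0.016501067432314463
top [(241.5, (458, 265, 23, 19)), (116.5, (462, 250, 13, 14))]
scene [(57.0, (433, 324, 12, 8)), (122.5, (446, 315, 13, 20)), (100.0, (482, 220, 28, 9))]
bowl (438, 232, 68, 67)
```

View pics/c5.png

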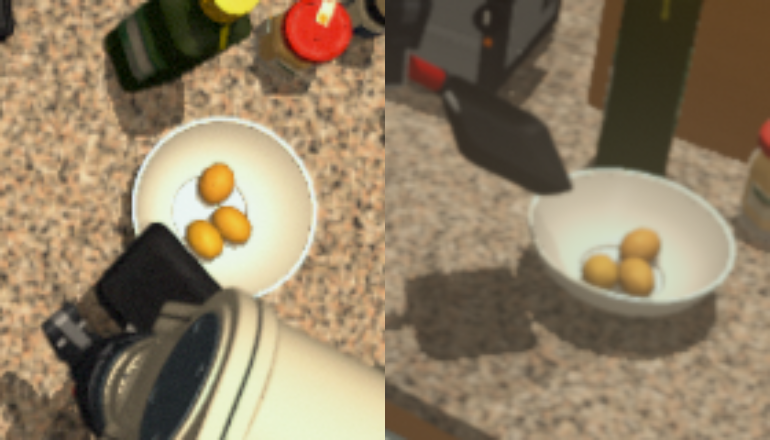

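All three potatoes are in the bowl at crop (216,184), (231,225), (205,240), and the bowl hasn't moved. Now back to level and in front of the lower deck.

```bash
python3 - <<'E'
from ik import *
s=manip.sense()
R=Rt(np.radians(60));p=tcp(R,G(-295,-100,75));row(R,p);print(ik(R,p))
# split: mid waypoint
Rm=Rt(np.radians(68),np.radians(-25));row(Rm,np.array([.41,-.07,.15]))
E
```

```text
-> [ 0.463 -0.02   0.059] row [28.1, 115.7, 142.4] [-0.245, -0.482, -0.914]
(array([-0.3782503 , -0.00727607, -0.97579942,  0.12127741,  0.21551817]), np.float64(2.2429314794347732e-09), array([ 0.29015783, -0.03102665,  0.35929822]))
-> [ 0.41 -0.07  0.15] row [23.9, 42.8, 51.1] [-0.083, -0.375, -0.431]
```

apply_moves --increments '[[[10,5,8,8,-0.016,-0.075,-0.086],[10,10,17,18,-0.033,-0.15,-0.172],[10,14,26,29,-0.05,-0.225,-0.26],[10,19,34,40,-0.066,-0.3,-0.345],[10,24,43,51,-0.083,-0.375,-0.431],[10,25,58,69,-0.116,-0.396,-0.53],[10,26,72,88,-0.148,-0.418,-0.62],[10,27,87,106,-0.18,-0.44,-0.72],[10,28,101,124,-0.213,-0.46,-0.82],[10,28,116,142,-0.245,-0.482,-0.914]]]'

```text
clock: 13.05
tcp_pos: [0.4655, -0.0212, 0.0583]
ee_rot: [3.141, 0.523, -3.076]
contact_force: [0.2, -0.4, -0.9]
width: 0.0164
grasp_force: 80.0
```

```bash
python3 - <<'E'
from ik import *
s=log();print(s["clock"],s["contact_force"],s["tcp_pos"],s["q"],s["width"])
t=snap("top","t6");sc=snap("scene","s6")
R=Rt(np.radians(60));p=tcp(R,G(-295,-100,75));row(R,p)
p=tcp(R,G(-290,-100,50));row(R,p)
# where is pan? red grip & tray in top view
c=big(mask(t,(0,150,100),(8,255,255),(330,195,390,310)));print("red",cv2.boundingRect(c))
W=np.array([ray("top",q,.080)[:2] for q in c.reshape(-1,2)],np.float32);r=cv2.minAreaRect(W);print(r)
exp=[proj("top",(O+a*0+0)*0+G(x,-100,z)) for x,z in((-295+113-134,75+7),(-295+113-64,75+7),(-295+113+48,75-10))];print("expected grip ends, nose rim",np.round(exp,1).tolist())
d=big(mask(t,(0,0,0),(180,255,75),(330,205,400,290)));print("tray",cv2.boundingRect(d))
# scene view nose-corner pixel prediction
print("scene expected rim near corners",[np.round(proj("scene",G(-182+x,-100+y,65)),1).tolist() for x in(-46,48) for y in(46,-46)])
cv2.imwrite("pics/c6.png",np.hstack([cv2.resize(t[180:320,310:430],(377,440)),cv2.resize(sc[190:330,330:450],(377,440))])[:,:,::-1])
E
```

```text
13.05 [ 0.21309229 -0.36644823 -0.89606067] [ 0.46550048 -0.02120397  0.05833099] [-0.36119078  0.01255055 -0.94355857  0.13127818  0.20872872 -0.37548737] 0.01641156074169541
-> [ 0.463 -0.02   0.059] row [-0.1, 1.2, -2.2] [0.002, -0.004, -0.001]
-> [ 0.468 -0.02   0.034] row [8.0, 1.1, 22.0] [0.002, -0.004, -0.001]
red (362, 277, 10, 29)
((0.46653664112091064, -0.021133903414011), (0.06241051107645035, 0.017629826441407204), 3.314756393432617)
expected grip ends, nose rim [[367.5, 306.4], [364.4, 274.5], [359.0, 225.5]]
tray (342, 226, 42, 45)
scene expected rim near corners [[330.1, 260.6], [364.9, 273.0], [349.1, 243.0], [382.5, 254.1]]
```

View pics/c6.png

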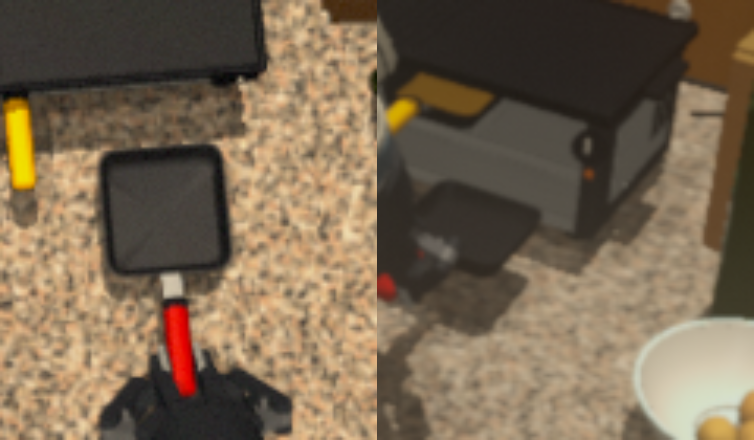

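Top view: the empty pan's nose is at row 226, as predicted. In the scene view the nose sits a few mm low, so I'll insert with extra clearance.

apply_moves --increments '[[[10,4,0,8,0,0,0],[10,9,1,16,0,0,0],[10,-3,1,24,0,0,0],[10,-20,1,34,0,0,0],[10,-37,1,43,0,0,0],[10,-54,1,53,0,0,0],[10,-71,1,63,0,0,0],[10,-88,1,73,0,0,0],[10,-105,1,82,0,0,0],[10,-116,1,89,0,0,0]]]'

```text
clock: 14.4
tcp_pos: [0.6119, -0.0108, 0.0403]
ee_rot: [-3.142, 0.524, -3.079]
contact_force: [1.0, -0.3, -0.8]
width: 0.0163
grasp_force: 80.0
```

```bash
python3 - <<'E'
from ik import *
s=log();print(s["clock"],s["contact_force"],s["tcp_pos"],s["q"],s["width"])
R=Rt(np.radians(60));row(R,tcp(R,G(-141,-100,55)));row(R,tcp(R,G(-141,-100,40)))
t=snap("scene")
import numpy as np
c=big(mask(t,(0,150,100),(8,255,255),(300,215,400,300)));print("red",cv2.boundingRect(c))
E
```

```text
14.4 [ 1.03037183 -0.27557166 -0.82427515] [ 0.61185862 -0.01084035  0.04025111] [-0.22404938  0.26425917 -0.68843327  0.11159685  0.14222691 -0.25025689] 0.016269175771703497
-> [ 0.617 -0.01   0.039] row [-3.7, 0.3, 3.8] [-0.0, 0.001, -0.001]
-> [ 0.617 -0.01   0.024] row [3.8, 0.3, 16.8] [-0.0, 0.001, -0.001]
red (359, 252, 6, 7)
```

apply_moves --increments '[[[10,-2,0,2,0,0,0],[10,-4,0,4,0,0,0],[10,-4,0,4,0,0,0],[10,-2.5,0,6,0,0,0],[10,-1.5,0,8,0,0,0],[10,-0.5,0,10,0,0,0],[10,0.5,0,11,0,0,0],[10,1,0,12,0,0,0],[10,1,0,12,0,0,0],[10,1,0,12,0,0,0]]]'

```text
clock: 15.7
tcp_pos: [0.6148, -0.0108, 0.0289]
ee_rot: [3.141, 0.523, -3.079]
contact_force: [1.5, -0.1, -1.9]
width: 0.0164
grasp_force: 80.0
```

```bash
python3 - <<'E'
from ik import *
s=log();print(s["clock"],s["contact_force"],s["wrist_torque"],s["tcp_pos"])
R=Rt(np.radians(60));row(R,tcp(R,G(-141,-100,40)))
E
```

```text
15.7 [ 1.54104348 -0.13832591 -1.8521152 ] [-0.06069246  0.52264061  0.04994739] [ 0.61479599 -0.01076265  0.02888956]
-> [ 0.617 -0.01   0.024] row [0.6, 0.4, 5.5] [-0.0, -0.0, -0.001]
```

apply_moves --increments '[[[10,0.5,0,1.5,0,0,0],[10,1,0,3,0,0,0],[10,1.3,0,4.3,0,0,0],[10,1.5,0,5.5,0,0,0],[10,1.5,0,5.5,0,0,0],[10,1.5,0,5.5,0,0,0],[10,1.5,0,5.5,0,0,0],[10,1.5,0,5.5,0,0,0],[10,1.5,0,5.5,0,0,0],[10,1.5,0,5.5,0,0,0]]]'

```text
clock: 16.95
tcp_pos: [0.6167, -0.0109, 0.0244]
ee_rot: [-3.141, 0.525, -3.079]
contact_force: [-4.9, -0.9, 9.7]
width: 0.0169
grasp_force: 81.3
```

```bash
python3 - <<'E'
from ik import *
s=log();print(s["clock"],s["contact_force"],s["wrist_torque"],s["tcp_pos"])
R=Rt(np.radians(60));row(R,tcp(R,G(-141,-100,40)))
E
```

```text
16.95 [-4.9188491  -0.9162288   9.71029185] [ 0.06352419 -0.05511944 -0.05874499] [ 0.61673868 -0.01086783  0.02435219]
-> [ 0.617 -0.01   0.024] row [0.0, 0.7, 0.6] [-0.001, 0.002, -0.001]
```

apply_moves --increments '[[[50,1,0,0,0,0,0],[50,1,0,0,0,0,0],[50,1,0,0,0,0,0],[50,1,0,0,0,0,0],[50,1,0,-15,0,0,0],[50,1,0,-35,0,0,0],[50,1,0,-55,0,0,0],[50,1,0,-75,0,0,0],[50,1,0,-95,0,0,0],[50,1,0,-110,0,0,0]]]'

```text
clock: 18.2
tcp_pos: [0.5597, -0.0141, 0.1198]
ee_rot: [-3.141, 0.524, -3.079]
contact_force: [-0.3, 0.5, -0.9]
width: 0.0502
grasp_force: 0.0
```

```bash
python3 - <<'E'
from ik import *
s=log();print(s["clock"],s["contact_force"],s["tcp_pos"],s["q"])
t=snap("top","t7");sc=snap("scene","s7")
for n,im,roi in(("top",t,(330,195,390,300)),("scene",sc,(340,225,390,290))):
    c=big(mask(im,(0,140,80),(8,255,255),roi));print(n,"red",cv2.boundingRect(c),cv2.contourArea(c))
    print("exp",[np.round(proj(n,G(x,-100+y,z)),1).tolist() for x,y,z in((-161,0,40),(-161,0,47),(-100,0,47),(-161,9,47),(-161,-9,33))])
W=np.array([ray("top",q,.045)[:2] for q in big(mask(t,(0,140,80),(8,255,255),(330,195,390,300))).reshape(-1,2)],np.float32);r=cv2.minAreaRect(W);print(r,((W-O[:2])@a[:2]).min())
x=list(s["tcp_pos"])
# green target
gd=np.array([.5279,.3546])-np.array([.4266,.3470]);print("green heading",np.degrees(np.arctan2(gd[1],gd[0])))
cv2.imwrite("pics/c7.png",np.hstack([cv2.resize(t[195:255,330:390],(380,380)),cv2.resize(sc[215:285,330:400],(380,380))])[:,:,::-1])
E
```

```text
18.2 [-0.34466402  0.50607172 -0.89416726] [ 0.5596531  -0.0141448   0.11976562] [-0.26042642  0.0700731  -0.66933804  0.32985398  0.15961373 -0.2823733 ]
top red (354, 212, 10, 28) 179.0
exp [[359.2, 238.5], [359.5, 238.2], [357.0, 212.0], [355.6, 238.5], [362.8, 238.5]]
scene red (360, 248, 16, 17) 114.0
exp [[359.8, 262.0], [360.0, 259.7], [371.1, 248.4], [356.7, 258.5], [362.9, 265.5]]
((0.6174613237380981, -0.010734286159276962), (0.06333385407924652, 0.01878814958035946), 2.5488526821136475) -0.16293775447765102
green heading 4.29055942922892
```

Grip ends match the expected home position: top row 240 vs 238.5, scene rows 248–265 as predicted. The red pan is parked flat. Next is the green pan.

```bash
python3 - <<'E'
from ik import *
R=Rt(np.radians(60),np.radians(4.3));p=tcp(R,[.414,.346,.028]);row(R,p-.11*R[:,2])
for q in(p,p-.11*R[:,2],p+[0,0,.09],p+[-.06,0,.09]): print(np.round(ik(R,q)[0],2),ik(R,q)[1])
E
```

```text
-> [0.368 0.343 0.107] row [152.7, 368.2, -73.5] [-0.007, 0.002, -0.01]
[ 0.75  0.28 -0.78  0.08 -0.32] 7.171561122731873e-10
[ 0.84  0.09 -0.69  0.39 -0.35] 4.849899537529012e-09
[ 0.75  0.15 -0.63  0.36 -0.32] 1.961377948944687e-09
[ 0.86  0.1  -0.7   0.38 -0.36] 5.966346194874461e-09
```

apply_moves --increments '[[[50,5,40,-20,0,0,0],[50,15,85,-45,0,0,0],[50,35,130,-60,0,0,0],[50,55,180,-68,0,0,0],[50,80,230,-75,0,0,0],[50,105,280,-80,0,0,0],[50,130,325,-80,0,0,0],[50,152,368,-74,-0.007,0,-0.01],[50,152,368,-74,-0.007,0,-0.01],[50,152,368,-74,-0.007,0,-0.01]]]'

```text
clock: 19.55
tcp_pos: [0.3687, 0.3424, 0.1062]
ee_rot: [3.141, 0.523, -3.066]
contact_force: [0.5, -0.6, 0.2]
width: 0.0501
grasp_force: 0.0
```

```bash
python3 - <<'E'
from ik import *
s=log();print(s["clock"],s["contact_force"],s["tcp_pos"],s["q"])
R=Rt(np.radians(60),np.radians(4.3));p=tcp(R,[.414,.346,.028]);row(R,p)
t=snap("top")
c=big(mask(t,(45,120,50),(85,255,255),(180,285,225,335)));W=np.array([ray("top",q,.033)[:2] for q in c.reshape(-1,2)],np.float32);print(cv2.boundingRect(c),cv2.minAreaRect(W))
m=mask(t,(0,80,40),(18,255,255),(178,245,226,295));cs,_=cv2.findContours(m,0,2);print([cv2.boundingRect(c) for c in cs if cv2.contourArea(c)>20])
E
```

```text
19.55 [ 0.52902479 -0.59525227  0.24063341] [0.36873019 0.34237732 0.10615261] [ 0.76865509  0.07117998 -0.69884961  0.3831756  -0.32397206  0.62384267]
-> [0.423 0.347 0.012] row [-0.4, 0.1, 109.1] [0.001, -0.001, 0.0]
(199, 299, 10, 29) ((0.42658355832099915, 0.34690722823143005), (0.06391102820634842, 0.01826685108244419), 4.972896575927734)
[(187, 290, 12, 5), (187, 272, 15, 16), (203, 271, 16, 15), (192, 256, 16, 16), (178, 245, 48, 50)]
```

apply_moves --increments '[[[50,0,0,25,0,0,0],[50,0,0,50,0,0,0],[50,0,0,75,0,0,0],[50,0,0,95,0,0,0],[50,0,0,108,0,0,0],[50,0,0,108,0,0,0],[10,0,0,108,0,0,0],[10,0,0,108,0,0,0],[10,0,0,108,0,0,0],[10,0,0,108,0,0,0]]]' --grip_force 80

```text
clock: 20.85
tcp_pos: [0.4227, 0.347, 0.0133]
ee_rot: [3.139, 0.524, -3.067]
contact_force: [-2.8, 0.8, 4.8]
width: 0.0165
grasp_force: 78.4
```

```bash
python3 - <<'E'
from ik import *
s=log();print(s["clock"],s["contact_force"],s["tcp_pos"],s["q"],s["width"],s["grasp_force"])
t=snap("top","t8")
c=big(mask(t,(0,0,0),(180,255,80),(175,243,228,297)));r=cv2.minAreaRect(np.array([ray("top",q,.016)[:2] for q in c.reshape(-1,2)],np.float32));print(r)
# actual grasp pt in pan: origin = rimcentre - 1mm
R=Rq(s["ee_rot"]);g=s["tcp_pos"]-.0187*R[:,2];print("grasp",g,"dist to rim centre",np.linalg.norm(g[:2]-np.array(r[0])))
Rg=Rt(np.radians(60));
for nm,x,z in(("lift",0,0),):
    row(R,s["tcp_pos"]+[0,0,.09])
p=tcp(Rg,G(-290,-100,88+16));row(Rg,p);print(np.round(ik(Rg,p)[0],2),ik(Rg,p)[1])
E
```

```text
20.85 [-2.79099771  0.78817854  4.79468359] [0.42270106 0.34696721 0.01333143] [ 0.68892416  0.27222117 -0.77453106  0.081886   -0.29074162  0.54823066] 0.016517912899822736 78.43180418014526
((0.5282424688339233, 0.3537345826625824), (0.09310499578714371, 0.0935298502445221), 4.770827293395996)
grasp [0.41337587 0.34623204 0.02952373] dist to rim centre 0.11511135451411847
-> [0.423 0.347 0.103] row [-45.1, 0.2, -78.0] [-0.0, -0.0, 0.0]
-> [ 0.468 -0.02   0.088] row [-53.1, -368.9, -56.2] [0.007, 0.0, 0.009]
[-0.37 -0.05 -0.9   0.24  0.21] 4.9849892769238124e-08
```

```bash
python3 - <<'E'
from ik import *
R=Rt(np.radians(60))
for q in([.423,.347,.133],[.41,.2,.133],[.42,.1,.133],[.45,-.02,.133],[.465,-.02,.1]): x=ik(R,np.array(q));print(np.round(x[0],2),x[1].round(4))
row(Rt(np.radians(60),np.radians(4.8)),np.array([.41,.347,.133]))
row(R,np.array([.45,-.02,.133]))
E
```

```text
[ 0.73  0.12 -0.57  0.45 -0.31] 0.0
[ 0.39 -0.1  -0.8   0.38 -0.16] 0.0
[ 0.03 -0.19 -0.86  0.37  0.02] 0.0
[-0.39 -0.15 -0.84  0.41  0.22] 0.0
[-0.37 -0.08 -0.88  0.28  0.21] 0.0
-> [0.41  0.347 0.133] row [-48.9, 1.2, -110.0] [-0.003, 0.0, -0.008]
-> [ 0.45  -0.02   0.133] row [-59.9, -367.7, -104.5] [0.007, 0.0, 0.009]
```

Lift first, then traverse.

apply_moves --increments '[[[10,-3,0,-7,0,0,0],[10,-8,0,-18,0,0,0],[10,-14,0,-31,0,0,0],[10,-20,0,-45,0,0,0],[10,-26,0,-59,0,0,0],[10,-32,0,-73,0,0,0],[10,-38,0,-87,0,0,0],[10,-44,0,-99,0,0,0],[10,-48,0,-107,0,0,0],[10,-49,0,-110,0,0,0]]]'

```text
clock: 22.15
tcp_pos: [0.4101, 0.3456, 0.1329]
ee_rot: [3.14, 0.523, -3.067]
contact_force: [-0.2, 0.2, -2.2]
width: 0.0163
grasp_force: 78.2
```

```bash
python3 - <<'E'
from ik import *
s=log();print(s["clock"],s["contact_force"],s["tcp_pos"],s["width"])
row(Rt(np.radians(60)),np.array([.41,.2,.133]));row(Rt(np.radians(60)),np.array([.45,-.02,.133]))
t=snap("top");m=mask(t,(0,80,40),(18,255,255),(165,225,230,310));cs,_=cv2.findContours(cv2.erode(m,np.ones((2,2))),0,2);print([cv2.boundingRect(c) for c in cs if 80<cv2.contourArea(c)<900])
E
```

```text
22.15 [-0.24427947  0.24674287 -2.21417251] [0.41009901 0.345558   0.13288552] 0.0162803260893702
-> [0.41  0.2   0.133] row [9.4, -145.1, -5.8] [0.007, -0.001, 0.009]
-> [ 0.45  -0.02   0.133] row [-11.0, -367.5, 5.6] [0.007, -0.001, 0.009]
[(197, 294, 27, 16), (166, 278, 22, 32), (175, 276, 16, 16), (193, 275, 16, 16), (181, 259, 16, 16)]
```

apply_moves --increments '[[[10,0,-4,0,0,0,0],[10,1,-12,-1,0,0,0],[10,2,-25,-1,0,0,0],[10,3,-43,-2,0.001,0,0.002],[10,4,-64,-3,0.002,0,0.003],[10,5,-86,-4,0.003,0,0.004],[10,6,-108,-4,0.004,0,0.005],[10,7,-130,-4,0.005,0,0.006],[10,8,-152,-4,0.005,0,0.007],[10,7,-174,-3,0.006,0,0.008]]]'

```text
clock: 23.45
tcp_pos: [0.4152, 0.1698, 0.1314]
ee_rot: [-3.141, 0.523, -3.077]
contact_force: [0.1, 0.6, -2.0]
width: 0.0164
grasp_force: 78.1
```

apply_moves --increments '[[[10,-2,-21,1,0,0,0],[10,-4,-42,2,0,0,0],[10,-6,-63,3,0,0,0],[10,-8,-84,4,0,0,0],[10,-10,-105,5,0,0,0],[10,-12,-126,6,0,0,0],[10,-14,-147,7,0,0,0],[10,-16,-166,8,0,0,0],[10,-18,-182,9,0,0,0.001],[10,-18,-192,9,0,0,0.001]]]'

```text
clock: 24.7
tcp_pos: [0.4478, -0.0201, 0.1326]
ee_rot: [-3.141, 0.523, -3.079]
contact_force: [-0.2, 1.1, -1.6]
width: 0.0166
grasp_force: 78.1
```

```bash
python3 - <<'E'
from ik import *
s=log();print(s["clock"],s["contact_force"],s["tcp_pos"],s["width"],s["q"])
R=Rt(np.radians(60))
row(R,tcp(R,G(-290,-100,62+29.5+13)))
t=snap("top","t9");sc=snap("scene","s9")
roi=(320,195,400,320)
c=big(mask(t,(45,120,50),(85,255,255),roi));W=np.array([ray("top",q,s["tcp_pos"][2]+.022)[:2] for q in c.reshape(-1,2)],np.float32);print(cv2.minAreaRect(W))
R0=Rq(s["ee_rot"]);g=s["tcp_pos"]-.0187*R0[:,2];o=g+[0,0,-.0295]+.114*a;print("pan origin",o)
for n,im in(("top",t),("scene",sc)): print(n,[np.round(proj(n,o+a*x+b*y+np.array([0,0,.016])),1).tolist() for x in(-.046,.048) for y in(.046,-.046)])
cv2.imwrite("pics/c9.png",np.hstack([cv2.resize(t[200:300,320:420],(390,390)),cv2.resize(sc[190:290,290:390],(390,390))])[:,:,::-1])
E
```

```text
24.7 [-0.17422941  1.11590586 -1.63919213] [ 0.44778346 -0.02011207  0.1325844 ] 0.016616661935768894 [-0.37733705 -0.14621692 -0.82723779  0.40867247  0.2143521  -0.38711062]
-> [ 0.468 -0.02   0.088] row [4.4, -0.8, 48.6] [-0.001, -0.0, -0.001]
((0.45156729221343994, -0.019141677767038345), (0.06256194412708282, 0.017326410859823227), 5.711678981781006)
pan origin [ 0.55222596 -0.01343718  0.11928229]
top [[344.5, 273.7], [387.9, 269.9], [340.5, 229.6], [383.5, 225.9]]
scene [[327.6, 237.8], [363.8, 249.9], [347.5, 220.8], [382.2, 231.6]]
```

View pics/c9.png

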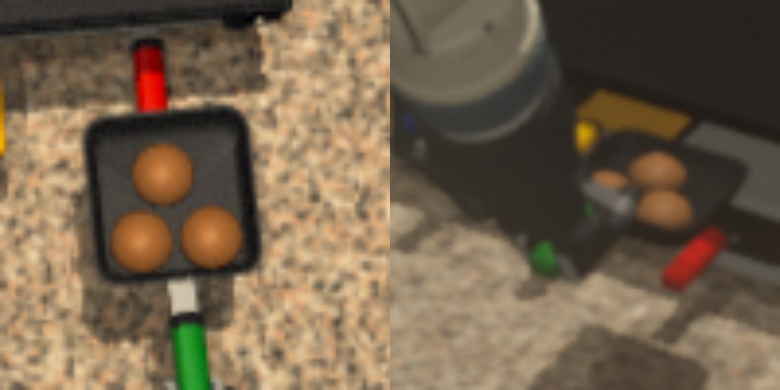

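Three caps are in place and the tray corners match the prediction, so the pan is level and aligned. Descending, then going in.

apply_moves --increments '[[[10,1,0,5,0,0,0],[10,2,0,12,0,0,0],[10,2,0,20,0,0,0],[10,3,0,28,0,0,0],[10,3,-1,36,0,0,0],[10,4,-1,43,0,0,0],[10,4,-1,47,0,0,0],[10,4,-1,48,0,0,0],[10,4,-1,48,0,0,0],[10,4,-1,48,0,0,0]]]'

```text
clock: 26.05
tcp_pos: [0.4689, -0.0185, 0.0893]
ee_rot: [3.141, 0.523, -3.078]
contact_force: [-0.3, 0.6, -2.1]
width: 0.0163
grasp_force: 78.1
```

```bash
python3 - <<'E'
from ik import *
s=log();print(s["clock"],s["contact_force"],s["tcp_pos"],s["width"])
R=Rt(np.radians(60))
row(R,tcp(R,G(-215,-100,62+29.5+13)));row(R,tcp(R,G(-141,-100,62+29.5+13)))
E
```

```text
26.05 [-0.33705569  0.58249088 -2.14829789] [ 0.46889418 -0.01848996  0.08926527] 0.01627309073199402
-> [ 0.543 -0.015  0.088] row [-63.9, -1.2, 38.0] [0.001, -0.0, 0.0]
-> [ 0.617 -0.01   0.088] row [-128.0, -1.2, 75.0] [0.001, -0.0, 0.0]
```

apply_moves --increments '[[[10,-6,-1,3,0,0,0],[10,-18,-1,11,0,0,0],[10,-33,-1,20,0,0,0],[10,-48,-1,29,0,0,0],[10,-64,-1,38,0,0,0],[10,-80,-1,47,0,0,0],[10,-96,-1,56,0,0,0],[10,-111,-1,65,0,0,0],[10,-122,-1,72,0,0,0],[10,-128,-1,75,0,0,0]]]'

```text
clock: 27.3
tcp_pos: [0.6176, -0.0098, 0.0877]
ee_rot: [3.141, 0.523, -3.078]
contact_force: [0.0, -0.0, -3.2]
width: 0.0168
grasp_force: 78.1
```

```bash
python3 - <<'E'
from ik import *
s=log();print(s["clock"],s["contact_force"],s["tcp_pos"],s["width"])
R=Rt(np.radians(60))
row(R,tcp(R,G(-141,-100,62+29.5+13)));row(R,tcp(R,G(-141,-100,62+29.5)))
E
```

```text
27.3 [ 0.04824334 -0.03854134 -3.21065426] [ 0.61759097 -0.0098221   0.08774275] 0.016767052323816162
-> [ 0.617 -0.01   0.088] row [0.3, -0.3, -0.8] [0.001, -0.001, 0.0]
-> [ 0.617 -0.01   0.075] row [6.8, -0.3, 10.5] [0.001, -0.001, 0.0]
```

apply_moves --increments '[[[10,1,0,2,0,0,0],[10,2,0,4,0,0,0],[10,3,0,5.5,0,0,0],[10,4,0,7,0,0,0],[10,5,0,8.5,0,0,0],[10,6,0,9.7,0,0,0],[10,6.5,0,10.3,0,0,0],[10,6.5,0,10.5,0,0,0],[10,6.5,0,10.5,0,0,0],[10,6.5,0,10.5,0,0,0]]]'

```text
clock: 28.55
tcp_pos: [0.6167, -0.0099, 0.0758]
ee_rot: [3.141, 0.523, -3.078]
contact_force: [-1.4, -0.6, 1.3]
width: 0.0166
grasp_force: 78.6
```

```bash
python3 - <<'E'
from ik import *
s=log();print(s["clock"],s["contact_force"],s["wrist_torque"],s["tcp_pos"],s["width"])
R=Rt(np.radians(60))
row(R,tcp(R,G(-141,-100,62+29.5)))
E
```

```text
28.55 [-1.37237944 -0.55998349  1.3352764 ] [ 0.03193725  0.64408948 -0.00388281] [ 0.61670336 -0.0099437   0.07584439] 0.016558588293229853
-> [ 0.617 -0.01   0.075] row [0.0, -0.3, 0.6] [0.001, -0.0, 0.0]
```

apply_moves --increments '[[[10,0.5,0,1,0,0,0],[10,0.5,0,1,0,0,0],[50,0.5,0,1,0,0,0],[50,0.5,0,1,0,0,0],[50,0.5,0,1,0,0,0],[50,0.5,0,-15,0,0,0],[50,0.5,0,-40,0,0,0],[50,0.5,0,-65,0,0,0],[50,0.5,0,-90,0,0,0],[50,0.5,0,-110,0,0,0]]]'

```text
clock: 29.8
tcp_pos: [0.5605, -0.0135, 0.1726]
ee_rot: [3.141, 0.524, -3.077]
contact_force: [0.2, -1.0, 0.7]
width: 0.0501
grasp_force: 0.0
```

```bash
python3 - <<'E'
from ik import *
s=log();print(s["clock"],s["contact_force"],s["tcp_pos"])
t=snap("top","t10");sc=snap("scene","s10")
def grip(im,n,lo,hi,roi):
    c=big(mask(im,lo,hi,roi));return c,cv2.boundingRect(c)
for nm,lo,hi,roi,z in(("green",(45,120,50),(85,255,255),(345,200,375,260),.095),("yellow",(20,120,100),(35,255,255),(300,195,335,250),.095),("blue",(105,120,60),(130,255,255),(255,195,290,250),.095)):
    c,b4=grip(t,"top",lo,hi,roi);W=np.array([ray("top",q,z)[:2] for q in c.reshape(-1,2)],np.float32)-O[:2].astype(np.float32);r=cv2.minAreaRect(W);print(nm,b4,"tip grill x",(W@a[:2]).min().round(4),"y",(np.array(r[0])@b[:2]).round(4),"ang",round(r[2],1))
for nm,lo,hi,y,z in(("green",(45,120,50),(85,255,255),-100,62),("red",(0,140,80),(8,255,255),-100,14)):
    e=[proj("scene",G(x,y+w,z+h)) for x in(-161,) for w in(-9,9) for h in(19,33)];e=np.array(e).astype(int);u,v=e.mean(0).astype(int)
    c,b4=grip(sc,"scene",lo,hi,(u-12,v-22,u+35,v+12));print(nm,"scene box",b4,"exp tip",e.tolist())
m=mask(sc,(5,80,40),(18,200,220),(355,195,420,250));cs,_=cv2.findContours(m,0,2);print("caps",[cv2.boundingRect(c) for c in cs if cv2.contourArea(c)>10])
print("bowl",cv2.boundingRect(big(mask(t,(0,0,150),(180,60,255),(425,225,515,310)))))
E
```

```text
29.8 [ 0.24788516 -1.01069964  0.69654705] [ 0.56052737 -0.01353267  0.17262872]
green (355, 208, 10, 28) tip grill x -0.1597 y -0.1 ang 4.5
yellow (311, 212, 11, 28) tip grill x -0.1604 y -0.0024 ang 3.9
blue (266, 215, 10, 27) tip grill x -0.1562 y 0.0968 ang 4.5
green scene box (362, 232, 15, 15) exp tip [[364, 249], [364, 244], [357, 246], [357, 241]]
red scene box (360, 249, 16, 16) exp tip [[362, 265], [363, 260], [356, 263], [356, 258]]
caps [(395, 242, 5, 6), (368, 224, 28, 15), (355, 216, 12, 12)]
bowl (438, 232, 68, 68)
```

```bash
python3 - <<'E'
from h import *
a0=cv2.imread("pics/scene0.png")[:,:,::-1].copy();a1=cv2.imread("pics/s10.png")[:,:,::-1].copy()
print("red at start",cv2.boundingRect(big(mask(a0,(0,140,80),(8,255,255),(350,215,395,260)))),"green now",cv2.boundingRect(big(mask(a1,(45,120,50),(85,255,255),(345,215,395,260)))))
print("yellow",[cv2.boundingRect(big(mask(x,(20,120,100),(35,255,255),(315,205,350,250)))) for x in(a0,a1)])
R=Rt(np.radians(60));row(R,np.array([.50,-.02,.25]))
E
```

```text
red at start (361, 232, 16, 16) green now (362, 232, 15, 15)
yellow [(327, 221, 15, 14), (327, 221, 16, 14)]
-> [ 0.5  -0.02  0.25] row [14.8, -2.4, -96.9] [-0.0, 0.003, 0.001]
```

apply_moves --increments '[[[50,0,0,-15,0,0,0],[50,0,0,-30,0,0,0],[50,0,0,-45,0,0,0],[50,0,0,-60,0,0,0],[50,0,0,-60,0,0,0],[50,0,0,-60,0,0,0],[50,0,0,-60,0,0,0],[50,0,0,-60,0,0,0],[50,0,0,-60,0,0,0],[50,0,0,-60,0,0,0]]]'

```text
clock: 31.15
tcp_pos: [0.5314, -0.0155, 0.2226]
ee_rot: [3.141, 0.523, -3.078]
contact_force: [1.5, -0.4, -0.0]
width: 0.0501
grasp_force: 0.0
```

```bash
python3 -c "
from rig import manip
print(manip.job_done())"
```

```text
the job is handed in; nothing more can be done
None
```

I handed the job in at about 31 s and got no verdict back. By my last images, the three potatoes are in the white bowl, the red pan is parked flat on the lower deck, and the green pan is home in the right bay with its caps (all three last counted just before it went in). One risk: at the end of the pour a reading of about 125 N flashed on the wrist force, above the 120 N limit, with joint 4 at the end of its range, and it was gone in the next reading.

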